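# Rebuild a washing machine dial: skirt, spacer, click-fit knob cap

### The job

Rebuild the selector dial of the washing machine's control panel, which lies on its back on top of the machine: set the blue dial skirt flat in the round pocket over the brass shaft, wide flange down, then put the orange spacer ring on top of it. Then press the black knob cap straight down onto the shaft until it clicks, keep pushing after the click until it sits square and fully home on the spacer, and finish while still holding it down firmly with about 10 N: do not let go or ease off at the end. Leave the bottle, the dosing cup and the screwdriver alone.

Things in the scene. Friction and masses are not known exactly. Their poses are not given: they have to be found in the camera images.
- panel: Grey control panel, fixed, lying flat: 140 (its x) x 250 (its y) x 30 mm high. Origin at the centre of its underside, z up. It holds the round pocket at y = -55 mm, and at y = +60 mm another knob already fitted (white, 52 mm wide at the foot, top 58 mm above the table).
- pocket (a point): Centre of the floor of the round pocket in the panel, 24 mm above the table, z up. Pocket 65 mm across and 6 mm deep (the panel's face is 6 mm above this point). The brass shaft stands upright at its centre.
- shaft_top (a point): Top of the brass shaft, 45 mm straight above point pocket. Shaft 25 mm thick for its lower 25 mm, from 28 to 39 mm a neck 19 mm thick, ending in a cone 7 mm wide at the top. Four sprung balls stick out of the neck to 26 mm across, 9 mm below this point; the cap's lip must squeeze past them: about 8 to 15 N of push in all, then the push drops (click).
- skirt: Blue dial skirt with white ticks, about 45 g: a flange 62 mm across and 7 mm thick, on it a hub 40 mm across, total height 19 mm, through bore 28 mm. Lies flange down. Origin at the centre of the underside, z up along its axis. Round: yaw does not matter. In the pocket its origin comes to point pocket, with about 1 to 2 mm play; grip it by the hub.
- spacer: Orange spacer ring, about 20 g: 40 mm across, 28 mm bore, 10 mm high, both faces alike. Lies flat. Origin at the centre of the underside, z up along its axis. On the skirt its origin is 19 mm above point pocket.
- cap: Black round knob cap, white line on top, about 30 g, 40 mm across, 24 mm high, stands mouth down. Origin at the centre of its mouth, z up. Inner lip at the mouth 22 mm across, 3 mm high; above it a cavity 28 mm wide to 18 mm. Origin about 40 mm above point pocket when resting on the balls, 29 mm when home on the spacer. A side grip of 40 N holds it while pushing.
- stain_bottle: Green bottle with an orange cap, 60 mm across, 150 mm high, standing; a bystander. Origin at the centre of its underside.
- dosing_cup: Yellow cup, 64 mm across at the rim, 60 mm high, standing; a bystander. Origin at the centre of its underside.
- screwdriver: Screwdriver lying flat along its own x, handle to -x; a bystander.

How it is judged:
On the way, in this order (a step that is already met when the one before it is completed fails the run):
1. the skirt lies flat in the pocket over the shaft (horizontal distance between skirt and pocket below 0.004 m and z of skirt in the frame of pocket below 0.002 m and angle between skirt's own z axis and vertical below 0.06 rad), for 0.2 s.
2. the spacer lies flat on the skirt (horizontal distance between spacer and pocket below 0.005 m and z of spacer in the frame of pocket below 0.021 m and angle between the z axis of spacer and the z axis of pocket, either way round below 0.06 rad), for 0.2 s.
3. the cap has clicked over the balls and sits home on the spacer (horizontal distance between cap and pocket below 0.005 m and z of cap in the frame of pocket below 0.031 m and angle between cap's own z axis and vertical below 0.06 rad), for 0.2 s.
At the end, for the whole second after the job is handed in: Skirt flat in the pocket (4 mm of centre, 2 mm of floor), spacer flat on it (5 mm), cap clicked home on the spacer (origin under 31 mm above the pocket floor, 5 mm of centre, tilt under 0.06 rad), and the robot still presses the cap onto the spacer with over 5 N through the last second (all of step 1 and all of step 2 and all of step 3 and contact force between cap and spacer above 5 N and contact force between any of the fingers, the arm and cap above 1 N); the arm keeps its last pose, push and grip.
It fails at once if a bystander is shifted or tipped (distance of any of stain_bottle, dosing_cup, screwdriver from where it was at the start of the episode above 0.03 m or angle between any of stain_bottle, dosing_cup's own z axis and vertical above 0.4 rad).
It also fails if it takes over 69 s, if anything falls off the work surface, if the arm or the gripper's body presses on something with over 40 N, if the wrist force passes 120 N, or if a joint passes its speed limit or range.

### The arm

A 7-joint arm with a two-finger parallel gripper is mounted at the origin on the work surface. World frame = base frame: x ahead of the robot, y to its left, z up, the work surface at z = 0. Lengths are in m, angles in rad, forces in N, time in s.
With the tool pointing down it reaches from about 0.4 to 0.925 m from the base axis. Payload 4.1 kg.
Tool frame: the origin (TCP) lies between the finger pads; the fingertips stand 11 mm ahead of it and the grasp point (between the pads) lies 8 mm behind it; z points along the fingers, y is the direction in which the jaws open and shut (so a half turn about z gives the same grasp; the last joint's range is limited). The gripper opens to 85 mm and grips with 20 to 120 N. Pads are 22 mm wide; open, the fingers measure 114 mm over their backs; the gripper's body (76 mm by 85 mm) begins 54 mm behind the grasp point. The pads swing forward as they close: fully open they stand 13 mm farther back than shut.
Start: joints at [1.015, 0.398, 0.045, 1.537, -0.019, 1.207, -0.051], TCP at [0.287, -0.583, 0.242] pointing down, gripper open.
Joint ranges: [-2.82, 2.82], [-0.49, 2.23], [-1.37, 1.46], [0, 2.46], [-1.36, 4.5], [0.23, 2], [-2.94, 2.94]. Speed limits (rad/s): [2.57, 2.57, 3.14, 3.14, 3.14, 3.14, 3.14].

### API

Orientations are given as a rotation vector (axis times angle).
In Python, from rig import sensors, viewer, manip gives the robot as it stands. The module is installed in compiled form; this text tells all that it offers.
- The arm moves only by the shell command python3 -m handwheel 'ROWS'. ROWS is JSON, a list that holds one entry, the list of rows, each a list of 5 numbers: the gripper command: -1 is shut, 1 is fully open, values between are in proportion, then the shift along the world's x, y, z in units of 50 mm (1.0 is 50 mm), then the turn about the world's z in units of 6 degrees (1.0 is 6 degrees). In form: [[[claw, x, y, z, turn], ...]]. A call has 1 to 20 rows; each row shifts and turns the commanded pose from where the row before left it; what a row does not reach is not made up. A row lasts 1/10 s, in which the tool goes at most 50 mm and 8.59 degrees, less where a joint would pass 70% of its speed; a pose out of reach is approached as far as the arm can. A call is refused whole if a number of a shift passes 1 or a number of a turn 1, either way. A call with a gripper value outside its range is refused whole. The fingers move at their own pace and stop on an object; the grip force is fixed at half the most. Time passes only in rows, so rows that do not move let the fingers close. It gives the time, the measured TCP pose, the force and the opening at its end, in the units of the state.
- sensors.state(): the state, without advancing time (a new reading comes with each control period).
- viewer.snapshot(name): name is "scene" or "top" or "wrist"; returns the picture (384x512x3 uint8, red, green, blue); there is no depth.
- viewer.camera_model(name): a dict with "vertical_fov" (degrees; the focal length in pixels is half the picture's height over the tangent of half this angle, whatever the lens; pixels are square), "cx", "cy" (the principal point, pixels), "k1" (the pictures are not rectified: a ray, as slopes to the right and down, at radius r is drawn at 1 + k1 r^2 times it, then the intrinsics apply), "camera_from_world" (4x4, takes a point from world to camera coordinates). Camera axes: x right, y down, z forward; pixel columns grow to the right and rows downward; lengths in m; the calibration is good to about 2 mm. A picture is of the moment at which its call begins: read the wrist's pose just before it. camera_model takes no time and is no camera call; for the wrist camera it gives the pose at the moment of the call.
- manip.job_done(): hands the job in, once; it reports no verdict.
Trained networks look in the newest picture that a camera, given by its name, has taken for a name from the list of things; names that differ only in an ending like _2 or _b are one class to them, and where a whole thing is asked for, a point or a joint stands for the part that bears it (a point fixed in the world has none). Each returns a list of dicts, best first, with "p" (0 to 1); they miss things now and then, are a little off and sometimes report something else, mostly with a low value. They report only what shows in the picture. A call takes as long as a camera call.
- viewer.cut_out(thing, camera): "pixels" (384x512 bool, what is visible of it) and "bbox" ([centre column, centre row, width, height] in pixels, round what is visible of it).
- viewer.pinpoint(thing, camera): "point" ([column, row] in pixels: a listed point, or the origin of a listed thing).
The state is a dict: "clock": time; "joints": joint angles; "qvel": joint speeds; "effort": joint torques, N m; "eef_pos": TCP position; "ee_rot": TCP orientation; "force": force on the tool from outside, world axes, zero at the start; "moment": the same for the moment, N m; "gripper_width": finger opening in m.
Only numpy, scipy, OpenCV 4.12 (cv2) and the standard library are available. Lean on these libraries where they do the work, as an engineer would, in place of code of your own. Each camera call takes 0.05 s, during which the arm holds its last target.

## Working session

There is one attempt and no reset: what is moved stays moved. The work goes in short steps, Python scripts to look and compute and a shell command to move; the robot and the scene stay as the last step left them, time stands still between calls to the robot, and variables do not carry over. Pictures are saved under pics/ and viewed, and the job is handed in when it is done.

```bash
mkdir -p pics; ls; cat > h.py <<'E'
import numpy as np, cv2
from rig import sensors, viewer, manip
def snap(n,f=None):
    im=viewer.snapshot(n)
    if f: cv2.imwrite('pics/'+f+'.png',cv2.cvtColor(np.asarray(im),cv2.COLOR_RGB2BGR))
    return im
def ray(n,px,M=None):
    M=M or viewer.camera_model(n)
    f=192/np.tan(np.radians(M['vertical_fov'])/2)
    x=(px[0]-M['cx'])/f; y=(px[1]-M['cy'])/f
    rd=np.hypot(x,y); r=rd
    for _ in range(30): r=rd/(1+M['k1']*r*r)
    s=r/rd if rd>0 else 1
    T=np.array(M['camera_from_world']); R=T[:3,:3]; c=-R.T@T[:3,3]
    return c,R.T@np.array([x*s,y*s,1])
def atz(n,px,z,M=None):
    c,d=ray(n,px,M); return c+d*(z-c[2])/d[2]
def proj(n,P,M=None):
    M=M or viewer.camera_model(n)
    f=192/np.tan(np.radians(M['vertical_fov'])/2)
    T=np.array(M['camera_from_world']); p=T[:3,:3]@np.asarray(P)+T[:3,3]
    x,y=p[:2]/p[2]; k=1+M['k1']*(x*x+y*y)
    return np.array([x*k*f+M['cx'],y*k*f+M['cy']])
E
python3 - <<'E'
from h import *
np.set_printoptions(precision=4,suppress=True)
s=sensors.state(); print({k:np.round(v,3) for k,v in s.items()})
for n in('top','scene'):
    snap(n,n+'0')
    M=viewer.camera_model(n); T=np.array(M['camera_from_world']); print(n,M['vertical_fov'],-T[:3,:3].T@T[:3,3])
    for t,z in(('pocket',.024),('shaft_top',.069),('skirt',0),('spacer',0),('cap',0),('stain_bottle',0),('dosing_cup',0),('screwdriver',0.01),('panel',0)):
        for d in viewer.pinpoint(t,n)[:2]:
            print(n,t,round(d['p'],2),np.round(d['point'],1),atz(n,d['point'],z))
E
```

```text
pics
{'clock': np.float64(0.0), 'joints': array([ 1.015,  0.399,  0.045,  1.538, -0.019,  1.207, -0.051]), 'qvel': array([ 0.001,  0.   ,  0.001, -0.001,  0.001, -0.   ,  0.   ]), 'effort': array([ -0.   , -47.513,   1.365, -25.422,   0.012,   0.009,   0.   ]), 'eef_pos': array([ 0.286, -0.583,  0.241]), 'ee_rot': array([-3.058, -0.711,  0.001]), 'force': array([ 0.507, -0.08 ,  0.017]), 'moment': array([-0.006, -0.02 , -0.012]), 'gripper_width': np.float64(0.086)}
top 57.29789036043479 [ 0.5373 -0.0566  0.754 ]
top pocket 0.81 [185.3 249.7] [0.5123 0.0591 0.024 ]
top shaft_top 0.82 [178.9 253.2] [0.5071 0.0642 0.069 ]
top skirt 0.71 [292.1 192.9] [ 0.6331 -0.1662  0.    ]
top spacer 0.49 [265.7 271.9] [ 0.4644 -0.1075  0.    ]
top cap 0.54 [348.7 245.4] [ 0.519  -0.2874  0.    ]
top stain_bottle 0.92 [223.4 142.1] [ 0.7457 -0.0164  0.    ]
top dosing_cup 0.84 [367.4 163.7] [ 0.6987 -0.336   0.    ]
top screwdriver 0.61 [145.6 125.4] [0.7805 0.1536 0.01  ]
top panel 0.92 [161.7 250.3] [0.5101 0.1131 0.    ]
scene 43.84260216043161 [1.3111 0.056  0.7581]
scene pocket 0.94 [308. 183.] [0.5119 0.0587 0.024 ]
scene shaft_top 0.67 [309. 169.] [0.5154 0.0581 0.069 ]
scene skirt 0.59 [198.4 219.3] [ 0.6322 -0.1698  0.    ]
scene spacer 0.46 [238.9 170.5] [ 0.4628 -0.1086  0.    ]
scene cap 0.82 [160.4 180.7] [ 0.5224 -0.2874  0.    ]
scene stain_bottle 0.8 [261.1 267. ] [ 0.7416 -0.0184  0.    ]
scene dosing_cup 0.79 [118.4 233.3] [ 0.6951 -0.331   0.    ]
scene screwdriver 0.87 [353.7 294.4] [0.7903 0.1616 0.01  ]
scene panel 0.58 [331.7 194.7] [ 0.518   0.1148 -0.    ]
```

View pics/top0.png

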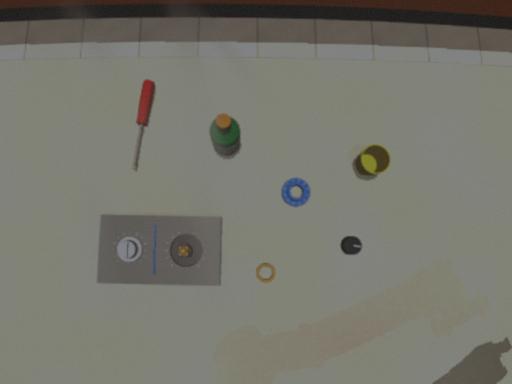

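View pics/scene0.png

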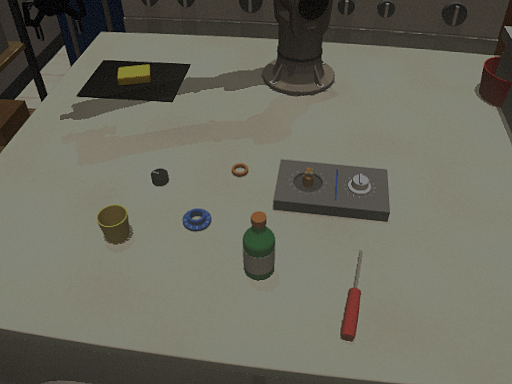

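```bash
python3 -m handwheel '[[[1,0.55,0.65,0,0],[1,0.55,0.65,0,0],[1,0.55,0.65,0,0],[1,0.55,0.65,0,0],[1,0.55,0.65,0,0],[1,0.55,0.65,0,0],[1,0.55,0.65,0,0],[1,0.55,0.65,0,0],[1,0.55,0.65,0,0],[1,0.55,0.65,0,0],[1,0.55,0.65,0,0],[1,0.3,0.65,0,0],[1,0,0,0,0],[1,0,0,0,0]]]'
cat > look.py <<'E'
from h import *
import sys
np.set_printoptions(precision=4,suppress=True)
s=sensors.state(); print('t',s['clock'],'tcp',s['eef_pos'],s['ee_rot'],'F',s['force'],'w',round(float(s['gripper_width']),4))
M=viewer.camera_model('wrist'); T=np.array(M['camera_from_world']); print('cam',-T[:3,:3].T@T[:3,3])
snap('wrist',sys.argv[1])
for a in sys.argv[2:]:
    t,z=a.split(':'); z=float(z)
    for d in viewer.cut_out(t,'wrist')[:1]:
        b=np.array(d['bbox']); m=np.asarray(d['pixels']).astype(np.uint8)
        c=max(cv2.findContours(m,cv2.RETR_EXTERNAL,cv2.CHAIN_APPROX_NONE)[0],key=cv2.contourArea)
        e=cv2.fitEllipse(c)
        print(t,'p',round(d['p'],2),'bbox',b,'bbox centre@z',atz('wrist',b[:2],z,M),'ell',e,atz('wrist',e[0],z,M))
    for d in viewer.pinpoint(t,'wrist')[:1]:
        print(t,'pin',round(d['p'],2),d['point'],atz('wrist',d['point'],z,M))
E
python3 look.py w1 skirt:0
```

```text
clock: 2.4
eef_pos: [0.6045, -0.1924, 0.2423]
ee_rot: [3.059, 0.715, -0.001]
force: [-0.1, -0.8, -0.3]
gripper_width: 0.0853
t 2.4 tcp [ 0.6045 -0.1924  0.2423] [ 3.0589  0.7151 -0.0005] F [-0.0757 -0.7909 -0.2569] w 0.0853
cam [ 0.6703 -0.1593  0.3732]
skirt p 0.79 bbox [251.7 132.6  47.9  48.3] bbox centre@z [ 0.6379 -0.1733  0.    ] ell ((250.86126708984375, 134.06468200683594), (50.06804275512695, 50.909603118896484), 25.031787872314453) [ 0.6359 -0.1732  0.    ]
skirt pin 0.7 [24.3, 138.2] [0.5066 0.0749 0.    ]
```

View pics/w1.png

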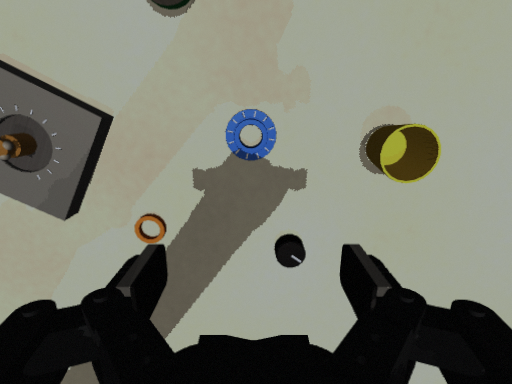

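```bash
python3 -m handwheel '[[[1,0.31,0.2,-0.6,0],[1,0.31,0.2,-0.6,0],[1,0,0,-0.6,0],[1,0,0,-0.6,0],[1,0,0,0,0],[1,0,0,0,0]]]'
python3 look.py w2 skirt:0.004 spacer:0.005 cap:0.012; python3 - <<'E'
from h import *
s=sensors.state();p=s['eef_pos']
for dz in(0,-.05,.019-p[2]): print(proj('wrist',p+[0,0,dz]))
E
```

```text
clock: 3.15
eef_pos: [0.6348, -0.1749, 0.1226]
ee_rot: [3.06, 0.708, -0.001]
force: [0.4, -0.3, 1.9]
gripper_width: 0.0854
t 3.15 tcp [ 0.6348 -0.1749  0.1226] [ 3.0603  0.7081 -0.0009] F [ 0.4488 -0.3489  1.9235] w 0.0854
cam [ 0.7007 -0.142   0.2536]
skirt p 0.72 bbox [253.  186.9  69.   68.9] bbox centre@z [ 0.6374 -0.1729  0.004 ] ell ((251.97801208496094, 187.79037475585938), (68.85138702392578, 70.59980010986328), 94.31172943115234) [ 0.6363 -0.1725  0.004 ]
skirt pin 0.8 [252.7, 189.3] [ 0.6353 -0.1737  0.004 ]
spacer pin 0.33 [442.3, 200.7] [ 0.6994 -0.3279  0.005 ]
cap p 0.85 bbox [305.6 332.4  45.5  33.6] bbox centre@z [ 0.5277 -0.2846  0.012 ] ell ((307.21246337890625, 329.5628662109375), (26.07442855834961, 46.23804473876953), 116.01282501220703) [ 0.5314 -0.2844  0.012 ]
cap pin 0.6 [301.0, 333.0] [ 0.5251 -0.2809  0.012 ]
[254.17740951 258.13430965]
[253.8188469  220.08563116]
[253.58636868 195.40497425]
```

View pics/w2.png

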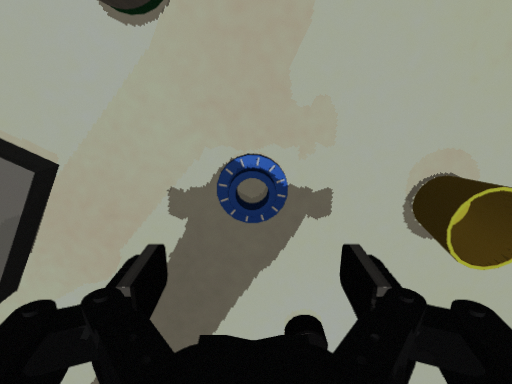

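```bash
python3 -m handwheel '[[[1,0.02,0.04,-0.6,0],[1,0,0,-0.6,0],[1,0,0,-0.4,0],[1,0,0,-0.3,0],[1,0,0,-0.1,0],[1,0,0,0,0],[1,0,0,0,0]]]'
python3 look.py w3 skirt:0.004
```

```text
clock: 4.2
eef_pos: [0.6372, -0.1716, 0.0235]
ee_rot: [3.059, 0.711, 0.003]
force: [0.3, 0.0, -0.1]
gripper_width: 0.0854
t 4.2 tcp [ 0.6372 -0.1716  0.0235] [3.0589 0.7112 0.0031] F [ 0.3168  0.0448 -0.0897] w 0.0854
cam [ 0.7028 -0.1386  0.1547]
skirt p 0.71 bbox [254.8 240.1 106.4 103.1] bbox centre@z [ 0.6377 -0.1718  0.004 ] ell ((254.7586212158203, 241.67747497558594), (104.15679931640625, 110.21183776855469), 90.59979248046875) [ 0.6369 -0.1722  0.004 ]
skirt pin 0.6 [256.5, 240.6] [ 0.6379 -0.1728  0.004 ]
```

View pics/w3.png

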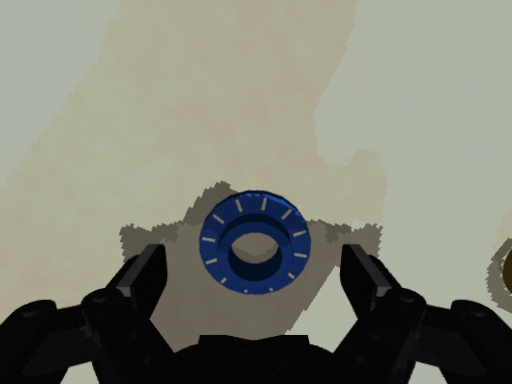

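```bash
python3 -m handwheel '[[[-1,0,0,0,0],[-1,0,0,0,0],[-1,0,0,0,0],[-1,0,0,0,0],[-1,0,0,0,0],[-1,0,0,0,0],[-1,0,0,0,0],[-1,0,0,0,0]]]'
python3 look.py w4 skirt:0.004
```

```text
clock: 5.15
eef_pos: [0.6367, -0.1715, 0.0232]
ee_rot: [3.059, 0.711, 0.001]
force: [-1.3, 0.4, 5.1]
gripper_width: 0.037
t 5.15 tcp [ 0.6367 -0.1715  0.0232] [3.0595 0.7111 0.0012] F [-1.2827  0.4317  5.0849] w 0.037
cam [ 0.7023 -0.1385  0.1543]
skirt p 0.74 bbox [254.8 240.4 110.8 105.5] bbox centre@z [ 0.6371 -0.1717  0.004 ] ell ((253.47242736816406, 238.97344970703125), (97.68425750732422, 105.52079772949219), 0.5567593574523926) [ 0.6376 -0.1707  0.004 ]
skirt pin 0.93 [254.3, 243.0] [ 0.6355 -0.1722  0.004 ]
```

View pics/w4.png

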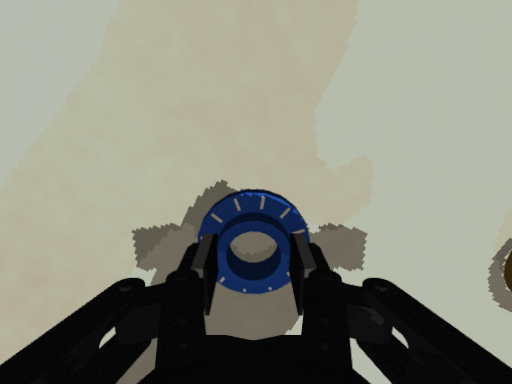

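```bash
python3 -m handwheel '[[[-1,0,0,0.2,0],[-1,0,0,0.6,0],[-1,0,0,0.8,0],[-1,0,0,0.8,0],[-1,0,0,0.2,0],[-1,0,0,0,0]]]'
python3 look.py w5 skirt:0.11 pocket:0.024 spacer:0.01
```

```text
clock: 5.9
eef_pos: [0.6376, -0.1717, 0.1548]
ee_rot: [3.058, 0.711, 0.007]
force: [0.7, 0.8, -0.9]
gripper_width: 0.0369
t 5.9 tcp [ 0.6376 -0.1717  0.1548] [3.0579 0.7108 0.0065] F [ 0.7385  0.8115 -0.8928] w 0.0369
cam [ 0.7028 -0.1386  0.2861]
skirt p 0.97 bbox [254.4 241.5 112.5 105.3] bbox centre@z [ 0.6263 -0.1777  0.11  ] ell ((253.25259399414062, 239.00885009765625), (98.33572387695312, 106.62802124023438), 0.6073092222213745) [ 0.6275 -0.1763  0.11  ]
skirt pin 0.89 [253.6, 239.7] [ 0.6272 -0.1767  0.11  ]
pocket p 0.89 bbox [ 42.  209.   83.9 169.7] bbox centre@z [ 0.5322 -0.0047  0.024 ] ell ((31.49364471435547, 196.8124237060547), (77.54564666748047, 178.37744140625), 6.528693199157715) [0.5398 0.0068 0.024 ]
spacer pin 0.46 [132.3, 291.4] [ 0.4725 -0.108   0.01  ]
```

View pics/w5.png

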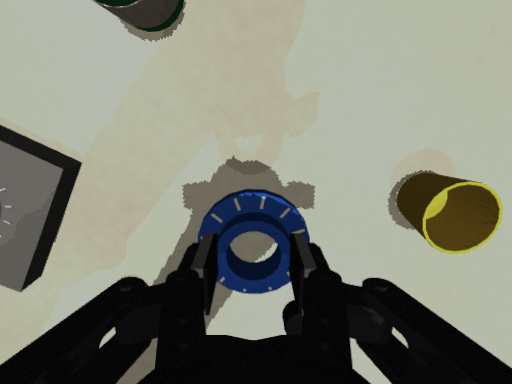

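```bash
python3 -m handwheel '[[[-1,-0.3,0.3,0,0],[-1,-0.57,0.57,0,0],[-1,-0.57,0.57,0,0],[-1,-0.57,0.57,0,0],[-1,-0.57,0.57,0,0],[-1,-0.57,0.57,0,0],[-1,-0.57,0.57,0,0],[-1,0,0.2,0,0],[-1,0,0,0,0],[-1,0,0,0,0],[-1,0,0,0,0]]]'
python3 look.py w6 skirt:0.13 pocket:0.024 shaft_top:0.069
```

```text
clock: 7.35
eef_pos: [0.4512, 0.0234, 0.1523]
ee_rot: [3.06, 0.708, 0.0]
force: [0.6, 1.0, -1.4]
gripper_width: 0.0371
t 7.35 tcp [0.4512 0.0234 0.1523] [3.0605 0.708  0.0003] F [ 0.5577  1.0427 -1.3665] w 0.0371
cam [0.517  0.0562 0.2833]
skirt p 0.62 bbox [254.9 239.4 108.5 104. ] bbox centre@z [0.4508 0.0227 0.13  ] ell ((253.64498901367188, 238.86627197265625), (98.08406829833984, 105.83798217773438), 179.83697509765625) [0.4508 0.0235 0.13  ]
skirt pin 0.81 [255.6, 239.4] [0.451  0.0223 0.13  ]
pocket p 0.65 bbox [188.8 101.2 358.5 202.3] bbox centre@z [0.4946 0.105  0.024 ] ell ((197.6451416015625, 84.57565307617188), (175.8360595703125, 367.6846923828125), 104.54661560058594) [0.5099 0.1035 0.024 ]
pocket pin 0.66 [248.1, 108.2] [0.5114 0.0581 0.024 ]
shaft_top p 0.57 bbox [187.5 101.2 360.3 202.3] bbox centre@z [0.4981 0.0974 0.069 ] ell ((197.5426788330078, 84.50870513916016), (175.3128662109375, 366.0918884277344), 104.67326354980469) [0.5111 0.0953 0.069 ]
shaft_top pin 0.91 [247.5, 107.4] [0.5127 0.0584 0.069 ]
```

View pics/w6.png

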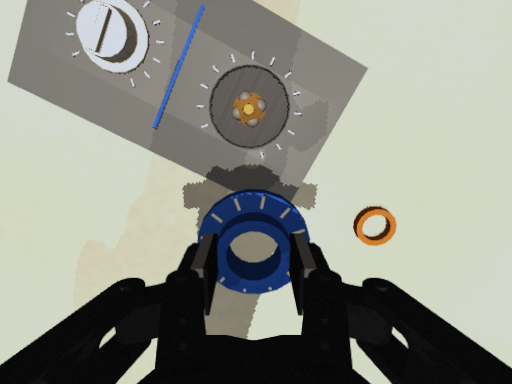

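```bash
python3 - <<'E'
from h import *
np.set_printoptions(precision=4,suppress=True)
im=snap('wrist','w7');M=viewer.camera_model('wrist')
s=sensors.state();print(s['eef_pos'])
# pocket circle fit by dark edge sampling around
g=cv2.cvtColor(im,cv2.COLOR_RGB2GRAY).astype(float)
best=[]
for P0 in [(0.512,0.058)]:
  pts=[]
  for a in np.linspace(0,2*np.pi,72,endpoint=False):
    rs=np.arange(.026,.040,.00025)
    v=[]
    for r in rs:
        u=proj('wrist',[P0[0]+r*np.cos(a),P0[1]+r*np.sin(a),.03],M)
        v.append(cv2.getRectSubPix(g.astype(np.float32),(1,1),(float(u[0]),float(u[1])))[0,0])
    v=np.array(v); i=v.argmin(); pts.append([P0[0]+rs[i]*np.cos(a),P0[1]+rs[i]*np.sin(a)])
  pts=np.array(pts)
  from scipy.optimize import least_squares
  f=least_squares(lambda p:np.hypot(pts[:,0]-p[0],pts[:,1]-p[1])-p[2],[*P0,.0325],loss='soft_l1',f_scale=.001)
  print('pocket',f.x,np.abs(f.fun).mean())
h=cv2.cvtColor(im,cv2.COLOR_RGB2HSV)
m=((h[...,1]>100)&(h[...,0]>10)&(h[...,0]<32)&(h[...,2]>150)).astype(np.uint8)
m2=m.copy();m2[:, :200]=0;m2[:,300:]=0;m2[150:]=0;m2[:60]=0
ys,xs=np.nonzero(m2);print('tip px',xs.mean(),ys.mean(),len(xs),atz('wrist',(xs.mean(),ys.mean()),.069,M))
for t in np.array([[.511,.058,.03],[.511,.058,.069]]):print(proj('wrist',t,M))
# model skirt flange top circle & hub bore prediction at TCP offset 0
for nm,r,z in(('flange bottom',.031,-.0232),('flangetop',.031,-.0162),('bore',.014,-.0042)):
  c=np.array([proj('wrist',s['eef_pos']+[r*np.cos(a),r*np.sin(a),z],M) for a in np.linspace(0,6.28,60)])
  print(nm,c.min(0),c.max(0))
big=cv2.resize(im[170:300,190:320],(520,520),interpolation=cv2.INTER_CUBIC);cv2.imwrite('pics/w7c.png',big[...,::-1])
E
```

```text
[0.4503 0.0244 0.1523]
pocket [0.5119 0.0577 0.0318] 0.00021670494491904602
tip px 249.38757396449705 103.94378698224853 338 [0.5144 0.0594 0.069 ]
[249.6897 108.4397]
[249.0621 109.4329]
flange bottom [199.7001 185.4192] [308.4435 284.9182]
flangetop [197.4827 189.0171] [310.7413 292.0669]
bore [226.6545 228.6598] [281.6445 278.0728]
```

View pics/w7c.png

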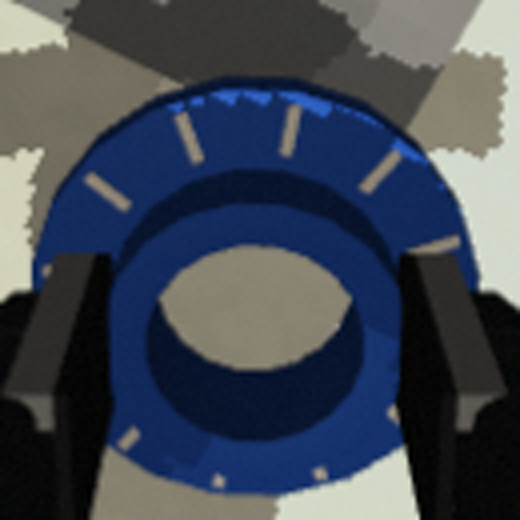

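```bash
python3 -m handwheel '[[[-1,0.3,0.17,0,0],[-1,0.5,0.27,-0.2,0],[-1,0.45,0.24,-0.4,0],[-1,0,0,-0.2,0],[-1,0,0,0,0],[-1,0,0,0,0],[-1,0,0,0,0]]]'
python3 look.py w8 skirt:0.09; python3 - <<'E'
from h import *
im=snap('scene');cv2.imwrite('pics/s1.png',cv2.resize(im[100:230,230:400],None,fx=4,fy=4)[...,::-1])
E
```

```text
clock: 8.45
eef_pos: [0.5125, 0.058, 0.113]
ee_rot: [3.06, 0.71, 0.001]
force: [0.1, 0.0, -0.1]
gripper_width: 0.0373
t 8.45 tcp [0.5125 0.058  0.113 ] [3.0595 0.7102 0.001 ] F [ 0.097   0.0094 -0.1032] w 0.0373
cam [0.5782 0.0909 0.2441]
skirt p 0.8 bbox [252.9 239.8 111.9 103.7] bbox centre@z [0.5112 0.0581 0.09  ] ell ((253.54849243164062, 238.7537078857422), (98.7563247680664, 106.27900695800781), 2.2014081478118896) [0.5119 0.058  0.09  ]
skirt pin 0.63 [255.9, 242.0] [0.5107 0.0559 0.09  ]
```

View pics/s1.png

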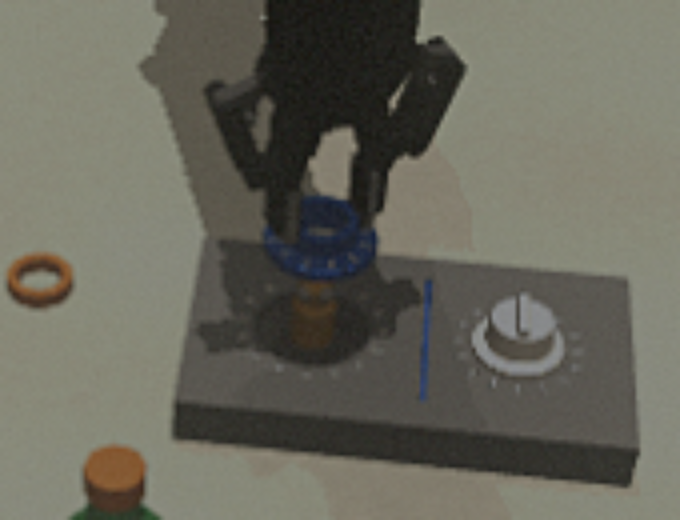

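View pics/w8.png

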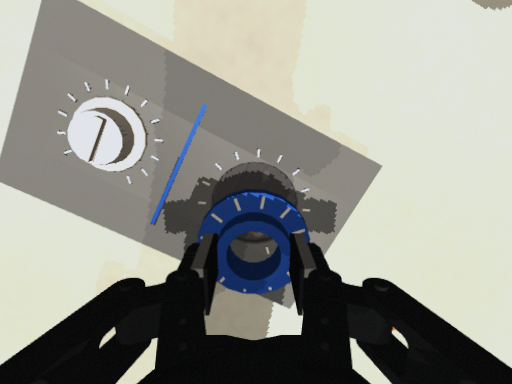

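```bash
python3 -m handwheel '[[[-1,0.01,0,-0.3,0],[-1,0,0,-0.3,0],[-1,0,0,-0.2,0],[-1,0,0,-0.15,0],[-1,0,0,-0.1,0],[-1,0,0,0,0],[-1,0,0,0,0]]]'
```

```text
clock: 9.35
eef_pos: [0.5136, 0.0587, 0.0602]
ee_rot: [3.06, 0.711, 0.001]
force: [0.0, 0.2, -0.3]
gripper_width: 0.0371
```

```bash
python3 -m handwheel '[[[-1,0,0,-0.1,0],[-1,0,0,-0.08,0],[-1,0,0,-0.06,0],[-1,0,0,0,0],[-1,0,0,0,0]]]'
```

```text
clock: 9.85
eef_pos: [0.5132, 0.0586, 0.0478]
ee_rot: [3.06, 0.711, -0.0]
force: [0.3, -0.8, 0.1]
gripper_width: 0.0367
```

Nearly at floor height (0.047). Release and look.

```bash
python3 -m handwheel '[[[0.2,0,0,-0.01,0],[0.6,0,0,0,0],[1,0,0,0,0],[1,0,0,0,0],[1,0,0,0.2,0],[1,0,0,0.6,0],[1,-0.3,-0.15,0.6,0],[1,-0.4,-0.2,0.4,0],[1,-0.4,-0.2,0.2,0],[1,0,0,0,0],[1,0,0,0,0]]]'
python3 look.py w9 skirt:0.031 spacer:.005 pocket:.024; python3 - <<'E'
from h import *
im=snap('scene');cv2.imwrite('pics/s2.png',cv2.resize(im[100:230,230:400],None,fx=4,fy=4)[...,::-1])
E
```

```text
clock: 10.95
eef_pos: [0.4587, 0.0311, 0.1482]
ee_rot: [3.06, 0.711, 0.003]
force: [0.9, 0.2, -0.1]
gripper_width: 0.0853
t 10.95 tcp [0.4587 0.0311 0.1482] [3.0596 0.7107 0.0032] F [ 0.8582  0.1647 -0.0723] w 0.0853
cam [0.5242 0.064  0.2793]
skirt p 0.9 bbox [253.4 121.   74.7  77.4] bbox centre@z [0.5122 0.0576 0.031 ] ell ((252.48182678222656, 119.85716247558594), (74.27359771728516, 76.29242706298828), 7.331348896026611) [0.5127 0.0587 0.031 ]
skirt pin 0.69 [255.4, 119.4] [0.5141 0.0567 0.031 ]
spacer p 0.79 bbox [377.8 238.2  48.1  42.6] bbox centre@z [ 0.4627 -0.107   0.005 ] ell ((378.3747863769531, 236.6288604736328), (38.68513488769531, 41.774085998535156), 108.85148620605469) [ 0.4644 -0.1066  0.005 ]
spacer pin 0.63 [374.9, 236.7] [ 0.4628 -0.1035  0.005 ]
pocket p 0.77 bbox [192.1 115.5 362.6 229.3] bbox centre@z [0.4933 0.1053 0.024 ] ell ((198.92637634277344, 94.73725128173828), (186.4185791015625, 370.7826232910156), 108.40232849121094) [0.5109 0.1066 0.024 ]
```

View pics/s2.png

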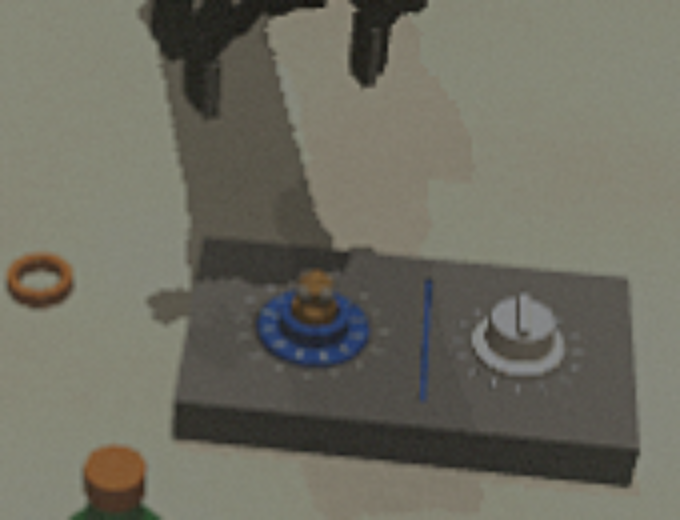

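View pics/w9.png

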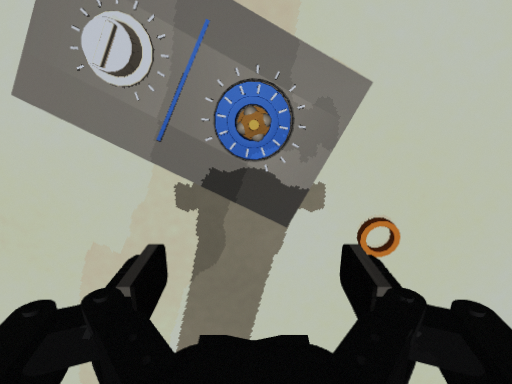

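```bash
python3 -m handwheel '[[[1,0.03,-0.6,0,0],[1,0.03,-0.8,0,0],[1,0.02,-0.8,-0.2,0],[1,0.02,-0.56,-0.4,0],[1,0,0,-0.2,0],[1,0,0,0,0],[1,0,0,0,0]]]'
python3 look.py w10 spacer:.005 cap:.012
```

```text
clock: 12.05
eef_pos: [0.4635, -0.1055, 0.1074]
ee_rot: [-3.059, -0.714, 0.0]
force: [-0.4, 0.7, -0.3]
gripper_width: 0.0853
t 12.05 tcp [ 0.4635 -0.1055  0.1074] [-3.0586 -0.7143  0.    ] F [-0.4181  0.6975 -0.2848] w 0.0853
cam [ 0.5292 -0.0726  0.2384]
spacer p 0.91 bbox [256.7 195.1  51.6  48.9] bbox centre@z [ 0.4653 -0.1072  0.005 ] ell ((255.8624267578125, 195.80010986328125), (47.95860290527344, 48.61750793457031), 4.197354793548584) [ 0.4644 -0.1069  0.005 ]
spacer pin 0.73 [252.8, 194.2] [ 0.4646 -0.104   0.005 ]
cap p 0.81 bbox [480.3 234.8  63.   53.3] bbox centre@z [ 0.5183 -0.2869  0.012 ] ell ((481.9600830078125, 232.5689697265625), (51.934940338134766, 65.5812759399414), 110.6439208984375) [ 0.5205 -0.2868  0.012 ]
cap pin 0.63 [471.1, 228.0] [ 0.5199 -0.2764  0.012 ]
```

View pics/w10.png

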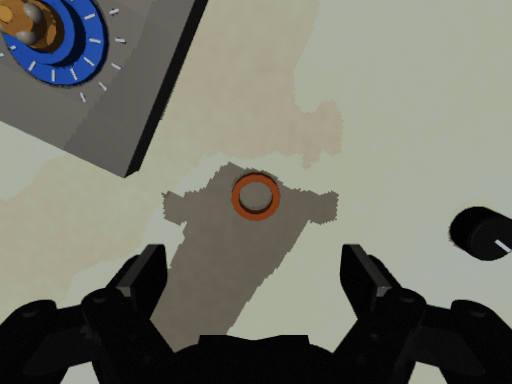

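```bash
python3 -m handwheel '[[[1,0.026,-0.026,-0.6,0],[1,0,0,-0.6,0],[1,0,0,-0.4,0],[1,0,0,-0.2,0],[1,0,0,0,0],[1,0,0,0,0]]]'
python3 look.py w11 spacer:.005
```

```text
clock: 12.9
eef_pos: [0.4654, -0.1081, 0.0181]
ee_rot: [3.059, 0.712, 0.002]
force: [0.4, 0.3, 0.1]
gripper_width: 0.0856
t 12.9 tcp [ 0.4654 -0.1081  0.0181] [3.0593 0.7117 0.0021] F [0.4404 0.3377 0.0844] w 0.0856
cam [ 0.5309 -0.0751  0.1492]
spacer p 0.93 bbox [251.6 248.9  80.3  75.9] bbox centre@z [ 0.4632 -0.1077  0.005 ] ell ((250.36199951171875, 246.57415771484375), (72.884765625, 74.32710266113281), 105.84326934814453) [ 0.4641 -0.1065  0.005 ]
```

View pics/w11.png

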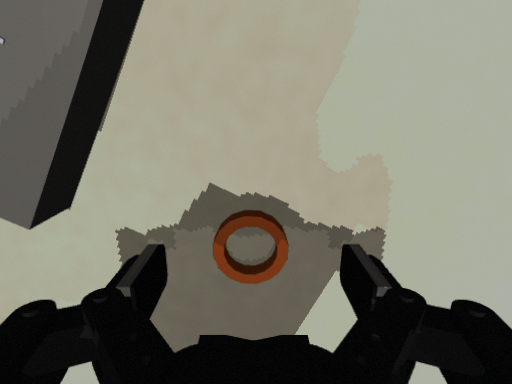

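```bash
python3 -m handwheel '[[[1,-0.02,0,-0.04,0],[1,0,0,0,0],[-1,0,0,0,0],[-1,0,0,0,0],[-1,0,0,0,0],[-1,0,0,0,0],[-1,0,0,0,0],[-1,0,0,0,0],[-1,0,0,0,0]]]'
python3 look.py w12 spacer:.005
```

```text
clock: 13.95
eef_pos: [0.4636, -0.1082, 0.016]
ee_rot: [3.06, 0.711, -0.0]
force: [-2.0, -0.6, 7.4]
gripper_width: 0.0367
t 13.95 tcp [ 0.4636 -0.1082  0.016 ] [ 3.0598  0.7112 -0.0002] F [-1.9605 -0.5732  7.4357] w 0.0367
cam [ 0.5294 -0.0753  0.147 ]
spacer p 0.95 bbox [252.4 245.3  75.8  74. ] bbox centre@z [ 0.4645 -0.1068  0.005 ] ell ((253.4050750732422, 245.26402282714844), (72.9311294555664, 75.19821166992188), 6.506836891174316) [ 0.4647 -0.1072  0.005 ]
```

View pics/w12.png

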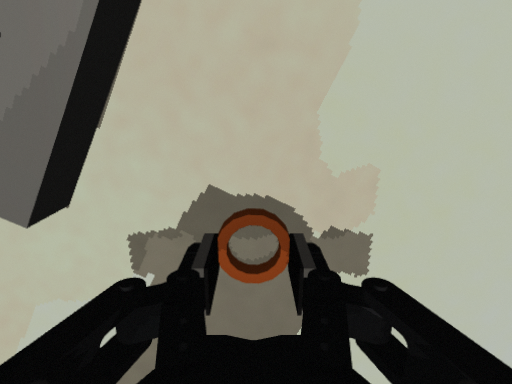

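```bash
python3 -m handwheel '[[[-1,0,0,0.3,0],[-1,0,0,0.7,0],[-1,0,0.2,0.8,0],[-1,0,0.5,0.8,0],[-1,0,0.8,0,0],[-1,-0.1,0.8,0,0],[-1,-0.1,0.4,0,0],[-1,0,0,0,0],[-1,0,0,0,0],[-1,0,0,0,0]]]'
python3 look.py w13 spacer:.133 shaft_top:.069; python3 - <<'E'
from h import *
im=cv2.imread('pics/w13.png');cv2.imwrite('pics/w13c.png',cv2.resize(im[50:300,180:330],None,fx=2.4,fy=2.4,interpolation=cv2.INTER_CUBIC))
s=sensors.state();M=viewer.camera_model('wrist')
for nm,r,z in(('bot',.02,-.016),('top',.02,-.006),('boretop',.014,-.006)):
  c=np.array([proj('wrist',s['eef_pos']+[r*np.cos(a),r*np.sin(a),z],M) for a in np.linspace(0,6.28,60)])
  print(nm,c.min(0),c.max(0))
for nm,p,r,z in(('skirt flange top',(.5122,.058),.031,.031),('hub top',(.5122,.058),.02,.043),('pocket',(.5119,.0577),.0325,.03),('tip',(.5119,.0577),.0035,.069)):
  c=np.array([proj('wrist',np.array([p[0]+r*np.cos(a),p[1]+r*np.sin(a),z]),M) for a in np.linspace(0,6.28,60)])
  print(nm,c.min(0),c.max(0))
E
```

```text
clock: 15.1
eef_pos: [0.4536, 0.0255, 0.1452]
ee_rot: [3.06, 0.708, -0.001]
force: [0.2, -0.7, -0.7]
gripper_width: 0.0367
t 15.1 tcp [0.4536 0.0255 0.1452] [ 3.0601  0.7082 -0.0006] F [ 0.2457 -0.674  -0.7312] w 0.0367
cam [0.5195 0.0584 0.2762]
spacer p 0.95 bbox [253.8 248.8  77.7  72.2] bbox centre@z [0.4524 0.0251 0.133 ] ell ((253.49208068847656, 245.25347900390625), (72.87364196777344, 75.03832244873047), 0.5348020792007446) [0.4542 0.0261 0.133 ]
shaft_top p 0.81 bbox [185.6 109.3 369.9 218.7] bbox centre@z [0.4958 0.0972 0.069 ] ell ((198.52865600585938, 89.60164642333984), (184.92176818847656, 379.0646057128906), 106.37511444091797) [0.5111 0.0943 0.069 ]
shaft_top pin 0.95 [248.0, 113.0] [0.5121 0.0585 0.069 ]
bot [217.55045318 209.09720355] [290.65801378 275.52833329]
top [215.30663476 216.0181263 ] [293.02719137 286.00307674]
boretop [226.96784062 227.19074347] [281.3473287  276.13997022]
skirt flange top [211.29868358  70.02167783] [288.9316911  150.75856085]
hub top [223.647536    84.39996481] [276.25933028 139.05954795]
pocket [209.78847751  68.61303969] [290.81534159 152.84635989]
tip [244.59670754 108.88574164] [254.93323942 119.60332501]
```

View pics/w13c.png

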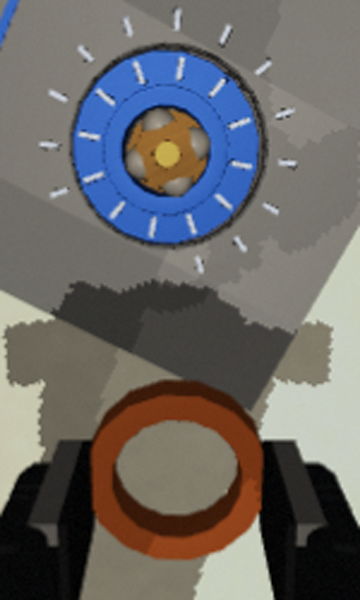

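```bash
python3 -m handwheel '[[[-1,0.3,0.17,0,0],[-1,0.5,0.27,-0.2,0],[-1,0.36,0.2,-0.4,0],[-1,0,0,-0.2,0],[-1,0,0,0,0],[-1,0,0,0,0],[-1,0,0,0,0]]]'
python3 look.py w14 spacer:0.09; python3 - <<'E'
from h import *
im=snap('scene');cv2.imwrite('pics/s3.png',cv2.resize(im[100:230,230:400],None,fx=4,fy=4)[...,::-1])
E
```

```text
clock: 16.05
eef_pos: [0.5113, 0.0582, 0.106]
ee_rot: [3.06, 0.71, 0.001]
force: [-0.4, -0.8, 0.4]
gripper_width: 0.0365
t 16.05 tcp [0.5113 0.0582 0.106 ] [3.0596 0.7099 0.001 ] F [-0.4187 -0.8093  0.3721] w 0.0365
cam [0.5771 0.0911 0.2371]
spacer p 0.87 bbox [254.3 247.1  73.   74.5] bbox centre@z [0.5094 0.057  0.09  ] ell ((253.3247833251953, 245.27976989746094), (73.66051483154297, 75.4646987915039), 6.8819260597229) [0.5102 0.058  0.09  ]
spacer pin 0.65 [254.3, 226.2] [0.5206 0.0625 0.09  ]
```

View pics/s3.png

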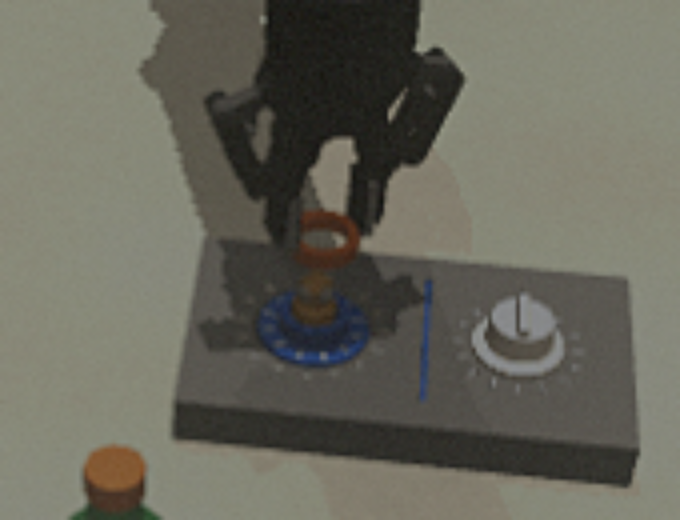

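View pics/w14.png

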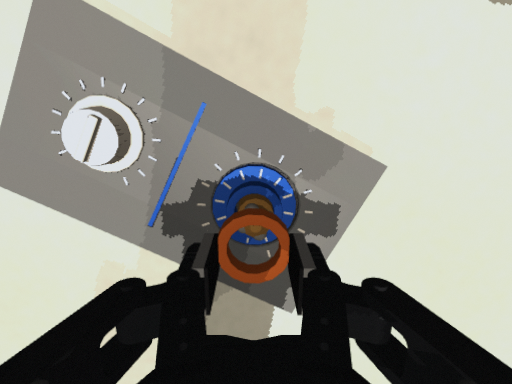

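```bash
python3 -m handwheel '[[[-1,0.0,-0.01,-0.3,0],[-1,0,0,-0.2,0],[-1,0,0,-0.15,0],[-1,0,0,-0.1,0],[-1,0,0,0,0],[-1,0,0,0,0]]]'
```

```text
clock: 16.85
eef_pos: [0.5116, 0.0583, 0.0679]
ee_rot: [3.06, 0.711, 0.0]
force: [-0.3, -1.6, 0.2]
gripper_width: 0.0364
```

```bash
python3 -m handwheel '[[[-1,0,0,-0.06,0],[-1,0,0,-0.06,0],[-1,0,0,-0.04,0],[-1,0,0,0,0],[-1,0,0,0,0]]]'
```

```text
clock: 17.35
eef_pos: [0.5115, 0.0583, 0.0598]
ee_rot: [3.06, 0.711, -0.0]
force: [-0.3, -0.2, -0.2]
gripper_width: 0.0364
```

```bash
python3 -m handwheel '[[[0,0,0,-0.01,0],[0.6,0,0,0,0],[1,0,0,0,0],[1,0,0,0,0],[1,0,0,0.2,0],[1,0,0,0.6,0],[1,-0.3,-0.15,0.6,0],[1,-0.4,-0.2,0.4,0],[1,-0.4,-0.2,0.2,0],[1,0,0,0,0],[1,0,0,0,0]]]'
python3 look.py w15 spacer:.053 shaft_top:.069 cap:.012; python3 - <<'E'
from h import *
im=snap('scene');cv2.imwrite('pics/s4.png',cv2.resize(im[100:230,230:400],None,fx=4,fy=4)[...,::-1])
E
```

```text
clock: 18.45
eef_pos: [0.457, 0.0309, 0.1602]
ee_rot: [3.06, 0.711, 0.003]
force: [-0.0, 0.7, -0.1]
gripper_width: 0.0851
t 18.45 tcp [0.457  0.0309 0.1602] [3.0596 0.7107 0.0032] F [-0.0057  0.6721 -0.102 ] w 0.0851
cam [0.5225 0.0637 0.2913]
spacer p 0.97 bbox [252.7 121.3  53.6  51. ] bbox centre@z [0.5106 0.058  0.053 ] ell ((252.70672607421875, 118.31788635253906), (49.36824035644531, 51.14919662475586), 6.645406246185303) [0.5126 0.059  0.053 ]
spacer pin 0.65 [248.1, 118.3] [0.511  0.0622 0.053 ]
shaft_top p 0.79 bbox [194.5 110.5 346.2 220.9] bbox centre@z [0.4996 0.0995 0.069 ] ell ((201.3008575439453, 92.42036437988281), (179.56825256347656, 354.2381896972656), 109.02393341064453) [0.5131 0.0999 0.069 ]
shaft_top pin 0.7 [251.6, 120.5] [0.5115 0.0594 0.069 ]
```

View pics/s4.png

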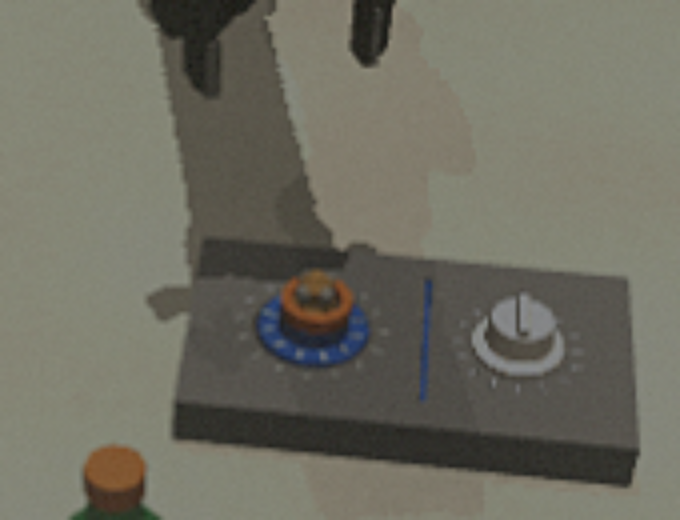

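View pics/w15.png

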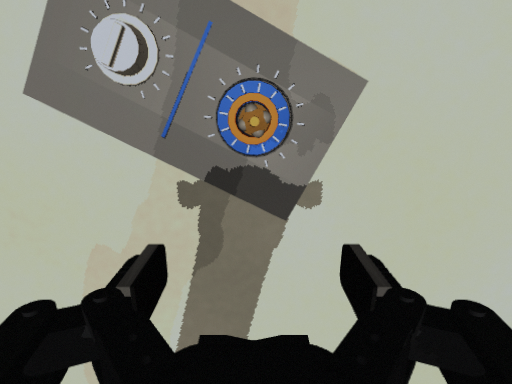

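```bash
python3 -m handwheel '[[[1,0.1,-0.4,0,0],[1,0.16,-0.8,0,0],[1,0.16,-0.8,0,0],[1,0.16,-0.8,0,0],[1,0.16,-0.8,0,0],[1,0.16,-0.8,0,0],[1,0.16,-0.8,0,0],[1,0.16,-0.8,-0.3,0],[1,0.04,-0.34,-0.5,0],[1,0,0,-0.2,0],[1,0,0,0,0],[1,0,0,0,0]]]'
python3 look.py w16 cap:.012
```

```text
clock: 20.05
eef_pos: [0.5201, -0.2843, 0.1096]
ee_rot: [-3.058, -0.715, -0.001]
force: [0.7, 0.5, 0.5]
gripper_width: 0.0854
t 20.05 tcp [ 0.5201 -0.2843  0.1096] [-3.0582 -0.7148 -0.0006] F [0.6589 0.5404 0.5482] w 0.0854
cam [ 0.5858 -0.2513  0.2406]
cap p 0.9 bbox [259.6 200.7  48.4  53.3] bbox centre@z [ 0.52   -0.2895  0.012 ] ell ((258.5591735839844, 199.70509338378906), (49.391456604003906, 53.03540802001953), 0.4106334149837494) [ 0.5204 -0.2884  0.012 ]
cap pin 0.87 [257.2, 194.9] [ 0.5236 -0.2855  0.012 ]
```

View pics/w16.png

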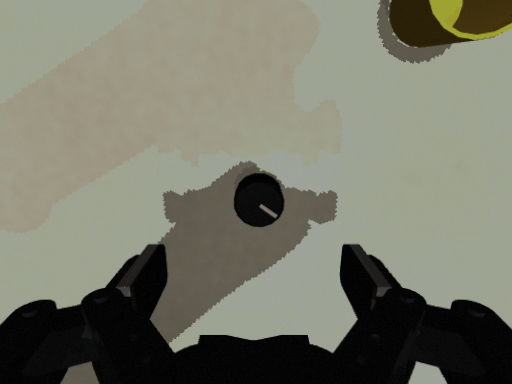

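```bash
python3 -m handwheel '[[[1,0.03,-0.07,-0.6,0],[1,0,0,-0.4,0],[1,0,0,-0.3,0],[1,0,0,0,0],[1,0,0,0,0]]]'
python3 look.py w17 cap:.012; python3 - <<'E'
from h import *
s=sensors.state();M=viewer.camera_model('wrist')
P=s['eef_pos'].copy()
for z in(0.,.024):
  c=np.array([proj('wrist',[P[0]+.02*np.cos(a),P[1]+.02*np.sin(a),z],M) for a in np.linspace(0,6.28,90)])
  print(z,c.min(0),c.max(0))
im=cv2.imread('pics/w17.png');cv2.imwrite('pics/w17c.png',cv2.resize(im[170:300,190:320],None,fx=4,fy=4))
E
```

```text
clock: 20.7
eef_pos: [0.5216, -0.2895, 0.045]
ee_rot: [3.059, 0.712, 0.001]
force: [0.6, -0.4, 0.6]
gripper_width: 0.0854
t 20.7 tcp [ 0.5216 -0.2895  0.045 ] [3.0592 0.7121 0.0013] F [ 0.6449 -0.361   0.5757] w 0.0854
cam [ 0.5873 -0.2565  0.1761]
cap p 0.65 bbox [251.6 234.1  66.5  73.8] bbox centre@z [ 0.519  -0.2892  0.012 ] ell ((251.40016174316406, 231.79322814941406), (67.73951721191406, 73.19605255126953), 177.43246459960938) [ 0.5203 -0.2885  0.012 ]
cap pin 0.97 [250.2, 221.4] [ 0.526  -0.2849  0.012 ]
0.0 [222.69279037 192.89688   ] [284.84187898 250.63665956]
0.024 [218.57955122 205.5809552 ] [289.29325922 270.18728079]
```

View pics/w17c.png

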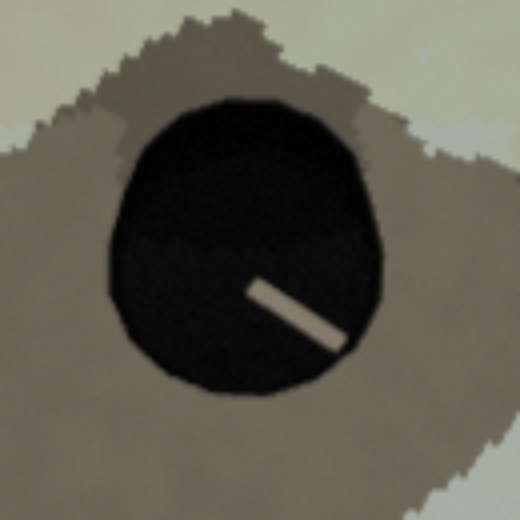

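```bash
python3 -m handwheel '[[[1,-0.01,0.025,-0.3,0],[1,0,0,-0.2,0],[1,0,0,-0.13,0],[1,0,0,0,0],[1,0,0,0,0],[-1,0,0,0,0],[-1,0,0,0,0],[-1,0,0,0,0],[-1,0,0,0,0],[-1,0,0,0,0],[-1,0,0,0,0],[-1,0,0,0,0]]]'
python3 look.py w18 cap:.012
```

```text
clock: 22.05
eef_pos: [0.5212, -0.2888, 0.0136]
ee_rot: [3.059, 0.711, 0.002]
force: [-0.6, 0.4, 5.4]
gripper_width: 0.0387
t 22.05 tcp [ 0.5212 -0.2888  0.0136] [3.0589 0.7111 0.0019] F [-0.6324  0.4443  5.4026] w 0.0387
cam [ 0.5868 -0.2558  0.1447]
cap p 0.95 bbox [253.2 257.7  83.4  89.4] bbox centre@z [ 0.5204 -0.2886  0.012 ] ell ((253.5040283203125, 257.8321228027344), (82.55316925048828, 91.64617156982422), 179.34567260742188) [ 0.5204 -0.2888  0.012 ]
cap pin 0.65 [251.0, 246.8] [ 0.5253 -0.285   0.012 ]
```

View pics/w18.png

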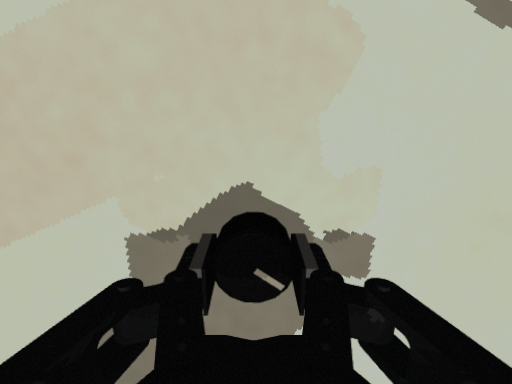

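```bash
python3 -m handwheel '[[[-1,0,0,0.3,0],[-1,0,0,0.8,0],[-1,0,0,0.8,0],[-1,0,0.2,0.6,0],[-1,-0.1,0.5,0.2,0],[-1,-0.18,0.8,0,0],[-1,-0.18,0.8,0,0],[-1,-0.18,0.8,0,0],[-1,-0.18,0.8,0,0],[-1,-0.18,0.8,0,0],[-1,-0.18,0.8,0,0],[-1,-0.14,0.6,0,0],[-1,0,0.24,0,0],[-1,0,0,0,0],[-1,0,0,0,0],[-1,0,0,0,0]]]'
python3 look.py w19 cap:.133 spacer:.053 shaft_top:.069; python3 - <<'E'
from h import *
im=cv2.imread('pics/w19.png');cv2.imwrite('pics/w19c.png',cv2.resize(im[60:310,180:330],None,fx=2.4,fy=2.4,interpolation=cv2.INTER_CUBIC))
s=sensors.state();M=viewer.camera_model('wrist')
for nm,r,z in(('bot',.02,-.0136),('top',.02,.0104)):
  c=np.array([proj('wrist',s['eef_pos']+[r*np.cos(a),r*np.sin(a),z],M) for a in np.linspace(0,6.28,60)])
  print(nm,c.min(0),c.max(0))
for nm,p,r,z in(('spacer top',(.5119,.0577),.02,.053),('pocket',(.5119,.0577),.0325,.03),('tip',(.5119,.0577),.0035,.069)):
  c=np.array([proj('wrist',np.array([p[0]+r*np.cos(a),p[1]+r*np.sin(a),z]),M) for a in np.linspace(0,6.28,60)])
  print(nm,c.min(0),c.max(0))
E
```

```text
clock: 23.8
eef_pos: [0.4548, 0.0266, 0.1478]
ee_rot: [3.06, 0.706, -0.0]
force: [-0.3, -0.3, 0.5]
gripper_width: 0.0387
t 23.8 tcp [0.4548 0.0266 0.1478] [ 3.0604  0.7064 -0.0004] F [-0.3107 -0.2763  0.5024] w 0.0387
cam [0.5207 0.0594 0.2788]
cap p 0.92 bbox [252.9 257.8  81.6  87. ] bbox centre@z [0.4473 0.0236 0.133 ] ell ((253.5669708251953, 257.7306213378906), (81.48925018310547, 91.35498809814453), 179.01327514648438) [0.4475 0.0233 0.133 ]
cap pin 0.86 [251.1, 246.6] [0.453  0.0275 0.133 ]
spacer p 0.83 bbox [248.8 114.2  57.5  60.1] bbox centre@z [0.5122 0.0587 0.053 ] ell ((248.80311584472656, 113.50584411621094), (52.729217529296875, 54.34504318237305), 176.02392578125) [0.5127 0.0589 0.053 ]
spacer pin 0.91 [248.7, 116.7] [0.5106 0.058  0.053 ]
shaft_top p 0.93 bbox [188.4 111.  367.8 221.9] bbox centre@z [0.4966 0.0967 0.069 ] ell ((198.51153564453125, 90.81807708740234), (184.75497436523438, 374.44561767578125), 107.05023193359375) [0.5116 0.0955 0.069 ]
shaft_top pin 0.79 [247.7, 117.5] [0.5105 0.0585 0.069 ]
bot [217.0135905  210.66471117] [291.16840704 277.90952112]
top [210.91084873 229.53894402] [297.59907507 306.23381075]
spacer top [225.09585731  87.05545417] [279.2684107  143.14010298]
pocket [212.2663868   71.48494209] [292.2941549  154.48599455]
tip [247.01508118 111.55836383] [257.20105374 122.09158522]
```

View pics/w19c.png

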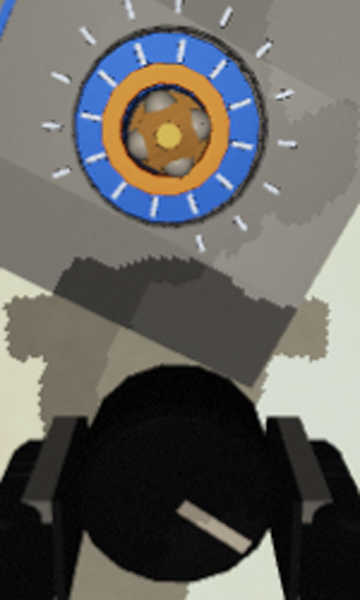

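```bash
python3 -m handwheel '[[[-1,0.3,0.17,0,0],[-1,0.5,0.27,-0.2,0],[-1,0.34,0.19,-0.4,0],[-1,0,0,-0.3,0],[-1,0,0,0,0],[-1,0,0,0,0],[-1,0,0,0,0]]]'
python3 look.py w20 cap:0.09; python3 - <<'E'
from h import *
im=snap('scene');cv2.imwrite('pics/s5.png',cv2.resize(im[100:230,230:400],None,fx=4,fy=4)[...,::-1])
E
```

```text
clock: 24.85
eef_pos: [0.5119, 0.0598, 0.1037]
ee_rot: [3.06, 0.711, 0.002]
force: [-0.0, -1.0, -0.5]
gripper_width: 0.0383
t 24.85 tcp [0.5119 0.0598 0.1037] [3.0597 0.7106 0.002 ] F [-0.0296 -0.9847 -0.4962] w 0.0383
cam [0.5775 0.0927 0.2348]
cap p 0.91 bbox [252.4 259.4  80.9  89.6] bbox centre@z [0.5039 0.0569 0.09  ] ell ((253.22906494140625, 257.7831726074219), (81.78042602539062, 91.7430191040039), 1.379278302192688) [0.505 0.057 0.09 ]
cap pin 0.66 [251.1, 247.3] [0.5102 0.0608 0.09  ]
```

View pics/s5.png

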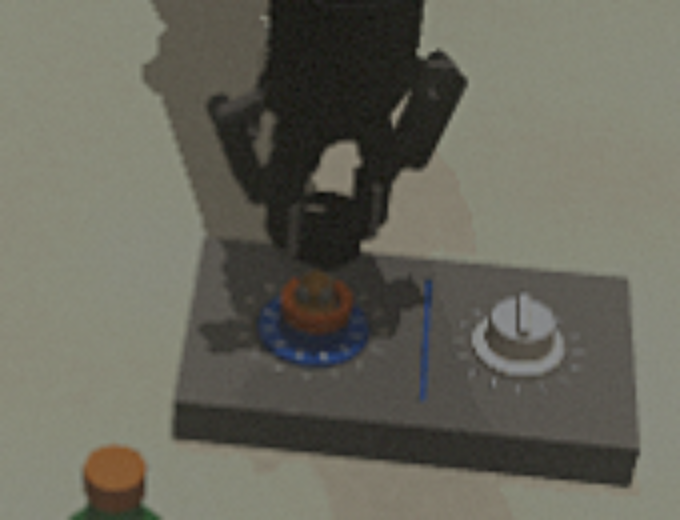

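View pics/w20.png

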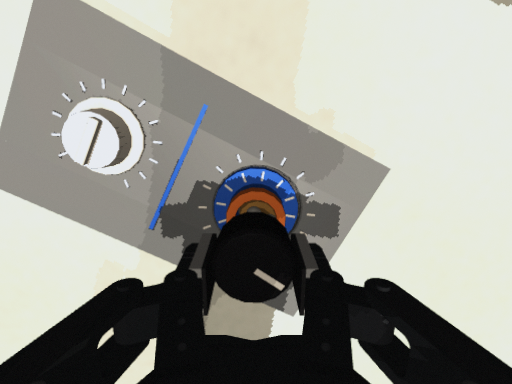

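```bash
python3 - <<'E'
from h import *
print(sensors.state()['eef_pos'])
for z in(.031,.053,.069,.09,.114):
  print(z,(proj('scene',[.5118,.0583,z])-[230,100])*4,(proj('scene',[.5119,.0598,z])-[230,100])*4)
im=cv2.imread('pics/s5.png')
cv2.imwrite('pics/s5c.png',cv2.resize(im[180:380,230:400],None,fx=3.5,fy=3))
E
```

```text
[0.51187408 0.05994624 0.10362302]
0.031 [312.10061145 322.7154959 ] [314.75309587 323.06694979]
0.053 [314.75295388 293.52384502] [317.44369729 293.87481832]
0.069 [316.72185852 271.76981408] [319.44102768 272.12031154]
0.09 [319.35830549 242.52616269] [322.11557154 242.87586362]
0.114 [322.44580457 208.1107236 ] [325.24773433 208.45925914]
```

View pics/s5c.png

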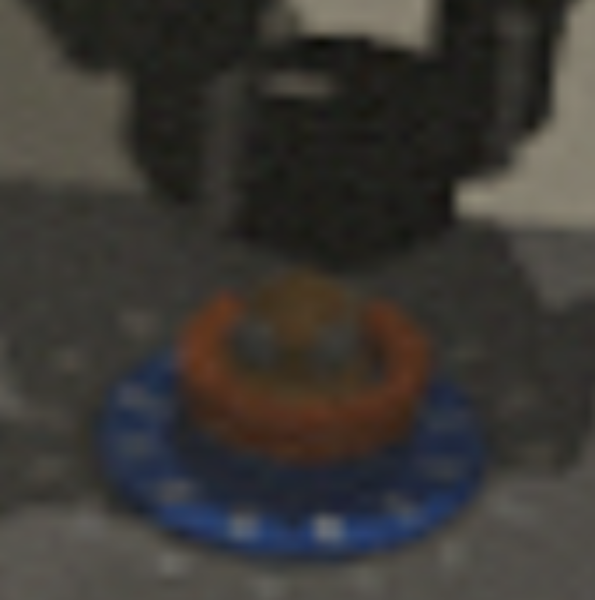

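```bash
python3 -m handwheel '[[[-1,-0.005,-0.03,0,0],[-1,0,0,0,0],[-1,0,0,-0.2,0],[-1,0,0,-0.1,0],[-1,0,0,0,0],[-1,0,0,0,0]]]'
```

```text
clock: 25.65
eef_pos: [0.511, 0.0586, 0.0874]
ee_rot: [-3.06, -0.712, 0.001]
force: [0.0, 0.1, -0.8]
gripper_width: 0.0383
```

```bash
python3 -m handwheel '[[[-1,0.01,0,-0.08,0],[-1,0,0,-0.08,0],[-1,0,0,0,0],[-1,0,0,0,0]]]'; python3 -m handwheel '[[[-1,0,0,-0.04,0],[-1,0,0,-0.04,0],[-1,0,0,0,0]]]'
```

```text
clock: 26.05
eef_pos: [0.5117, 0.0586, 0.0797]
ee_rot: [3.06, 0.711, -0.0]
force: [0.2, 0.2, 0.9]
gripper_width: 0.0384
clock: 26.35
eef_pos: [0.5125, 0.0578, 0.0764]
ee_rot: [3.059, 0.711, 0.001]
force: [0.0, -2.3, 4.3]
gripper_width: 0.0384
```

```bash
python3 -m handwheel '[[[-1,0,-0.01,-0.02,0],[-1,0,0,0,0]]]'; python3 -m handwheel '[[[-1,0,0,-0.03,0],[-1,0,0,0,0]]]';python3 -m handwheel '[[[-1,0,0,-0.03,0],[-1,0,0,0,0]]]'
```

```text
clock: 26.55
eef_pos: [0.5127, 0.0576, 0.076]
ee_rot: [3.059, 0.71, 0.002]
force: [-2.1, -0.9, 6.4]
gripper_width: 0.0386
clock: 26.75
eef_pos: [0.5128, 0.0575, 0.0748]
ee_rot: [3.059, 0.71, 0.002]
force: [-1.2, -1.6, 9.4]
gripper_width: 0.0384
clock: 26.95
eef_pos: [0.5121, 0.0573, 0.0723]
ee_rot: [3.059, 0.711, 0.001]
force: [0.9, -2.0, 0.9]
gripper_width: 0.0382
```

```bash
python3 -m handwheel '[[[-1,0,0,-0.05,0],[-1,0,0,-0.04,0],[-1,0,0,0,0]]]'; python3 -m handwheel '[[[-1,0,0,-0.03,0],[-1,0,0,0,0]]]'; python3 -m handwheel '[[[-1,0,0,-0.03,0],[-1,0,0,0,0]]]'
```

```text
clock: 27.25
eef_pos: [0.5115, 0.0582, 0.0667]
ee_rot: [-3.06, -0.712, 0.001]
force: [1.0, -0.9, -2.7]
gripper_width: 0.0386
clock: 27.45
eef_pos: [0.5116, 0.0582, 0.0665]
ee_rot: [3.06, 0.711, -0.001]
force: [-2.5, -0.8, 7.2]
gripper_width: 0.0383
clock: 27.65
eef_pos: [0.5116, 0.0582, 0.0664]
ee_rot: [3.059, 0.711, -0.002]
force: [-6.7, -2.5, 18.9]
gripper_width: 0.0386
```

```bash
python3 -m handwheel '[[[-1,0,0,0,0],[-1,0,0,0,0],[-1,0,0,0,0]]]'; python3 look.py w21 cap:.065; python3 - <<'E'
from h import *
im=snap('scene');cv2.imwrite('pics/s6.png',cv2.resize(im[100:230,230:400],None,fx=4,fy=4)[...,::-1])
print(sensors.state()['force'],sensors.state()['moment'])
E
```

```text
clock: 27.95
eef_pos: [0.5117, 0.0582, 0.0665]
ee_rot: [3.059, 0.711, -0.001]
force: [-6.0, -1.5, 19.4]
gripper_width: 0.0383
t 27.95 tcp [0.5117 0.0582 0.0665] [ 3.0593  0.7112 -0.0014] F [-6.0375 -1.4565 19.3772] w 0.0383
cam [0.5775 0.0912 0.1974]
cap p 0.69 bbox [253.7 257.1  83.   93.8] bbox centre@z [0.5113 0.0583 0.065 ] ell ((253.47000122070312, 257.712646484375), (82.21558380126953, 91.65959167480469), 179.36407470703125) [0.511  0.0583 0.065 ]
cap pin 0.96 [255.3, 245.0] [0.5177 0.0606 0.065 ]
[-5.77510394 -1.90448121 19.5490803 ] [-0.36827995  1.32979303 -0.03327677]
```

View pics/s6.png

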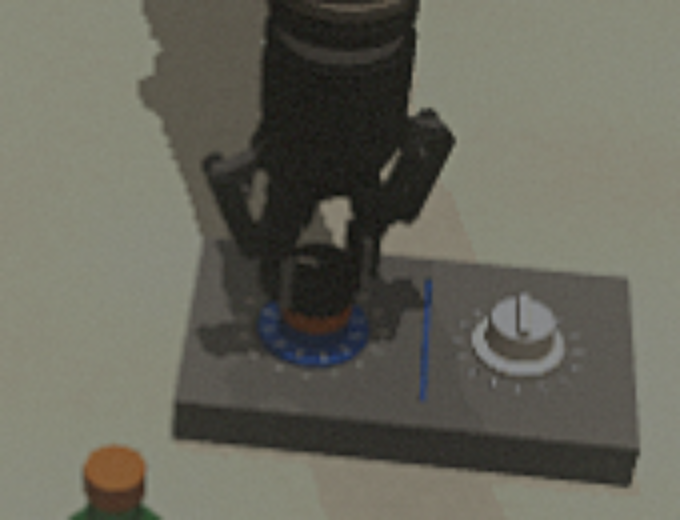

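View pics/w21.png

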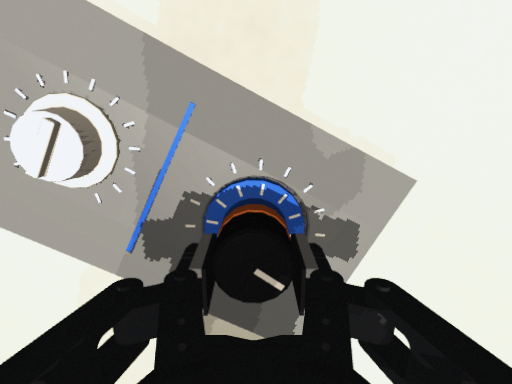

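```bash
python3 -m handwheel '[[[-1,0,0,0.012,0],[-1,0,0,0,0],[-1,0,0,0,0],[-1,0,0,0,0],[-1,0,0,0,0]]]'
```

```text
clock: 28.65
eef_pos: [0.5116, 0.0582, 0.0665]
ee_rot: [3.059, 0.711, -0.001]
force: [-5.6, -1.7, 15.1]
gripper_width: 0.0384
```

```bash
python3 -m handwheel '[[[-1,0,0,0.008,0],[-1,0,0,0,0],[-1,0,0,0,0],[-1,0,0,0,0],[-1,0,0,0,0]]]'
```

```text
clock: 29.15
eef_pos: [0.5116, 0.0582, 0.0665]
ee_rot: [3.06, 0.711, -0.001]
force: [-3.6, -2.2, 11.9]
gripper_width: 0.0388
```

Steady at about 12 N, and the cap is home. I'm handing in.

```bash
python3 - <<'E'
from h import *
manip.job_done(); s=sensors.state(); print(s['clock'],s['eef_pos'],s['force'],s['gripper_width'])
E
```

```text
the job is handed in; nothing more can be done
the job is handed in; nothing more can be done
```

The dial is rebuilt and handed in at about 29 s of the 69 s limit. The blue skirt is in the pocket, the orange spacer is on it, and the black cap is clicked home and still held down.

- **Skirt and spacer:** After each release the wrist and scene pictures showed the part flat and concentric with the shaft.
- **Click:** The push rose to 9.4 N and then dropped to 0.9 N as the cap passed the balls.
- **Fully home:** The cap stopped at a tool height of 0.0665 m. The grasp height predicts 0.0666 m, which puts the cap's mouth about 29 mm above the pocket floor and within about 1 mm of centre. The pictures before hand-in showed it square on the spacer.
- **Final push:** The push overshot to 19 N once the cap was seated. I eased it to 11.9 N without letting go, and the grip was shut the whole time. That was the last reading before hand-in; there was none afterwards.
- **Checks that disagreed:** About 4 N of sideways force remained on the tool at the end. Several network reports (a skirt and some spacer pinpoints, and the pocket and shaft outlines) were clearly off. I used measurements from the pictures instead.
- **Bystanders:** I kept the paths clear of the bottle, cup and screwdriver and saw no sign of contact, but I did not re-measure where they stand at the end.

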